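# Shift the dipping hoist lever through its zigzag gate

### The arm

A 7-joint arm with a two-finger parallel gripper is mounted at the origin on a cart in front of the work surface, level with it; the furniture and walls round the work are solid. World frame = base frame: x ahead of the robot, y to its left, z up, the work surface at z = 0. Lengths are in m, angles in degrees, forces in N, time in s.
With the tool pointing down it reaches from about 0.425 to 0.875 m from the base axis. Payload 4.7 kg.
Tool frame: the origin (TCP) lies on the front face of the gripper's body, between the roots of the fingers; the fingertips stand 70 mm ahead of it and the grasp point (between the pads) lies 51 mm ahead of it; z points along the fingers, y is the direction in which the jaws open and shut (so a half turn about z gives the same grasp; the last joint's range is limited). The gripper opens to 87 mm and grips with 3 to 60 N. Pads are 19 mm wide; open, the fingers measure 117 mm over their backs; the gripper's body (75 mm by 190 mm) begins 51 mm behind the grasp point.
Start: joints at [-67.26, 18.392, -4.016, 83.108, 1.295, 78.541, -3.26], TCP at [0.243, 0.603, 0.292] pointing down, gripper open.
Joint ranges: [-163.93, 163.93], [-17.29, 119.83], [-79.2, 71.16], [3.27, 140.29], [-89.18, 269.18], [5.43, 117.66], [-154.24, 154.24]. Speed limits (degrees/s): [147.25, 147.25, 180, 180, 180, 180, 180].

### API

Orientations are given as [roll, pitch, yaw] about the fixed x, y, z axes, in that order (R = Rz(yaw) Ry(pitch) Rx(roll)).
In Python, from cell import env gives the robot as it stands.
- The arm moves only by the tool drive_tool, never from a script. Its argument "commands" is a list of rows, each a list of 7 numbers: the shift along the tool's x, y, z in cm, then the turn, a rotation vector about the tool's x, y, z in degrees, then the opening, from 0 (shut) to 1 (fully open). In form: [[tx, ty, tz, rx, ry, rz, hand], ...]. A call has 1 to 20 rows; each row shifts and turns the commanded pose from where the row before left it, along the tool's axes as they then stand; what a row does not reach is not made up. A row lasts 1/12 s, in which the tool goes at most 41.7 mm and 7.16 degrees, less where a joint would pass 70% of its speed; a pose out of reach is approached as far as the arm can. A call is refused whole if a number of a shift passes 4.17 or a number of a turn 7.16, either way. A call with a gripper value outside its range is refused whole. The fingers move at their own pace and stop on an object; "force" is the grip in N (left out, the last holds). Time passes only in rows, so rows that do not move let the fingers close. It gives the time, the measured TCP pose, the force and the opening at its end, in the units of the state.
- env.get_obs(): the state, without advancing time (a new reading comes with each control period).
- env.read_camera(name): name is "scene" or "top" or "wrist"; returns a dict with "img" (480x640x3 uint8, blue, green, red), "mtx" (3x3 intrinsics, pixels), "pose" (4x4, takes a point from camera to world coordinates). Camera axes: x right, y down, z forward; pixel columns grow to the right and rows downward; lengths in m; the calibration is good to about 2 mm. A picture is of the moment at which its call begins. There is no depth.
- env.sign_off(): hands the job in, once; it reports no verdict.
The state is a dict: "time_s": time; "qpos": joint angles; "joint_velocities": joint speeds; "effort": joint torques, N m; "tool_pos": TCP position; "tool_rot": TCP orientation; "force": force on the tool from outside, world axes, zero at the start; "wrist_torque": the same for the moment, N m; "grip_width": finger opening in m.
Only numpy, scipy, OpenCV 4.12 (cv2) and the standard library are available. Lean on these libraries where they do the work, as an engineer would, in place of code of your own. Each camera call takes 0.05 s, during which the arm holds its last target.

### The job

The two boxes with grey gate plates are the hand controls of the candle dipping hoist. Take the red-knobbed lever from its parked notch by the white lens and work it along its zigzag slot, bend by bend, fully into the last notch beside the green lens, then let go of it. Leave the blue-knobbed lever alone.

Things in the scene. Friction and masses are not known exactly. Their poses are not given: they have to be found in the camera images.
- red_gate: Fixed white box 170x116x70 mm with a grey top plate; origin: centre of its underside; x along its long side from white to green lens, y left of that, z up. Zigzag slot 26 mm wide in the plate, centre line (x,y) mm: start (-45,-22), bends (0,-22), (0,22), (45,22), finish notch (45,-22), straight legs. Lenses 8 mm high at (-70,-22) white, (70,-22) green. Turned up to 25 deg from straight ahead.
- red_knob (a point): Centre of the upright red knob, 30 mm across, 41 mm high, on a 10 mm stem through red_gate's slot. It only slides level along the slot (no lift, no turn); centre 116, top 137, underside 96 mm above the table. Starts in the first leg, up to 12 mm past the start notch. Slides with 1 to 2 N drag and stays where left; the stem has 8 mm play either side of the centre line.
- blue_knob (a point): Centre of the blue knob, same size and height, on a second such box with a mirror-image slot. Must not be moved. Either box may stand on the left.

How it is judged (in metres and radians):
On the way, in this order (a step that is already met when the one before it is completed fails the run):
1. the red lever is at the first bend (x of red_knob in the frame of red_gate above -0.013 m and y of red_knob in the frame of red_gate below -0.009 m).
2. the red lever is at the second bend (x of red_knob in the frame of red_gate below 0.013 m and y of red_knob in the frame of red_gate above 0.009 m).
3. the red lever is at the third bend (x of red_knob in the frame of red_gate above 0.032 m and y of red_knob in the frame of red_gate above 0.009 m).
At the end, for the whole second after the job is handed in: The red lever stands in the finish notch of its gate: its knob within 12 mm of the notch's centre along the last leg (13 mm across it), and stays there (x of red_knob in the frame of red_gate above 0.032 m and y of red_knob in the frame of red_gate below -0.01 m); the robot touches nothing.
It fails at once if the blue lever is moved by more than 10 mm (distance of blue_knob from where it was at the start of the episode above 0.01 m).
It also fails if it takes over 38 s, if anything falls off the work surface, if the arm or the gripper's body presses on something with over 40 N, if the wrist force passes 120 N, or if a joint passes its speed limit or range.

## Working session

There is one attempt and no reset: what is moved stays moved. The work goes in short steps, Python scripts to look and compute and a tool call to move; the robot and the scene stay as the last step left them, time stands still between calls to the robot, and variables do not carry over. Pictures are saved under pics/ and viewed, and the job is handed in when it is done.

Besides the shell and the picture viewer there is one more tool, called after "Emit:" as name([rows], argument=value, ...), one row to a line, values as JSON. drive_tool: Moves the arm, as the interface text tells. Its arguments: {"type":"object","properties":{"commands":{"type":"array"},"force":{"type":"number"}},"required":["commands"]}

```bash
mkdir -p pics; python3 - <<'E'
from cell import env
import cv2,pickle
o=env.get_obs();print(o)
for n in("scene","top"):
    d=env.read_camera(n);cv2.imwrite(f"pics/{n}0.png",d["img"]);pickle.dump(d,open(n+"0.pkl","wb"));print(d["mtx"],d["pose"])
E
```

```text
{'time_s': 0.0, 'qpos': array([-67.26098488,  18.4388501 ,  -4.01513282,  83.17571977,
         1.29715716,  78.54056503,  -3.25914688]), 'joint_velocities': array([ 0.0570394 ,  0.01130534, -0.05848576, -0.05872244, -0.04804733,
        0.02483339,  0.02173961]), 'effort': array([-3.50086236e-05, -4.91299975e+01, -4.04041819e-01, -3.12521768e+01,
       -6.39515393e-02,  4.39902884e-02,  1.88663735e-04]), 'tool_pos': array([0.2426661 , 0.60254489, 0.29115656]), 'tool_rot': array([-1.79890228e+02,  8.03077610e-03,  1.58071666e+02]), 'force': array([0.01117747, 0.49484827, 0.01668048]), 'wrist_torque': array([-0.0502354 , -0.08081607,  0.01578641]), 'grip_width': 0.08728229834207026}
[[438.68313613   0.         312.35759555]
 [  0.         438.68313613 244.70233367]
 [  0.           0.           1.        ]] [[ 0.63265011 -0.53259116  0.56222816  0.03201805]
 [-0.77443109 -0.43206597  0.46214227 -0.40900758]
 [-0.00321324 -0.72778132 -0.68580173  0.66546103]
 [ 0.          0.          0.          1.        ]]
[[557.60882387   0.         317.91772416]
 [  0.         557.60882387 247.98163899]
 [  0.           0.           1.        ]] [[ 0.02930201 -0.99059723  0.13363575  0.37723883]
 [-0.99953052 -0.02784045  0.01279287 -0.00776287]
 [-0.0089521  -0.13394787 -0.99094794  1.13175916]
 [ 0.          0.          0.          1.        ]]
```

View pics/scene0.png

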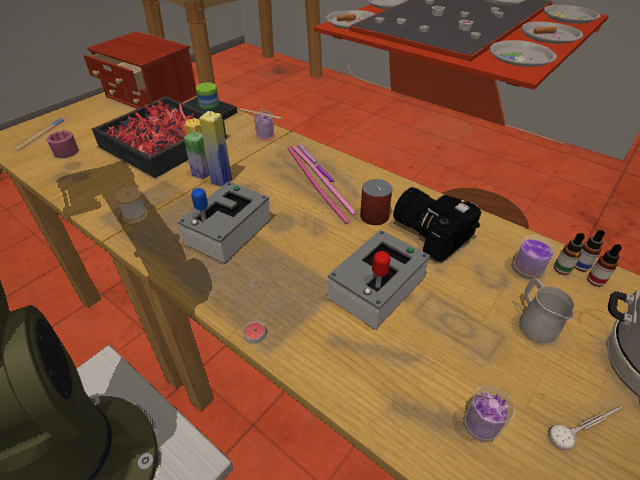

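View pics/top0.png

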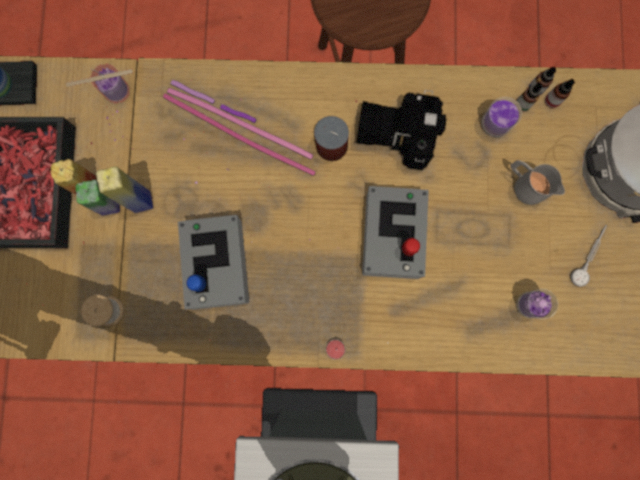

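The red gate is on the right, with its centre near top-view pixel (396,232), the knob at (411,246), the white lens at (407,268) and the green lens at (410,196). The blue gate is on the left. I'll enlarge the top view.

```bash
python3 - <<'E'
import cv2,pickle
a=pickle.load(open("top0.pkl","rb"))["img"][176:291,345:445]
b=pickle.load(open("scene0.pkl","rb"))["img"][225:330,320:435]
cv2.imwrite("pics/t1.png",cv2.resize(a,None,fx=5,fy=5,interpolation=2))
cv2.imwrite("pics/s1.png",cv2.resize(b,None,fx=5,fy=5,interpolation=2))
E
```

```text
(no output)
```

View pics/t1.png

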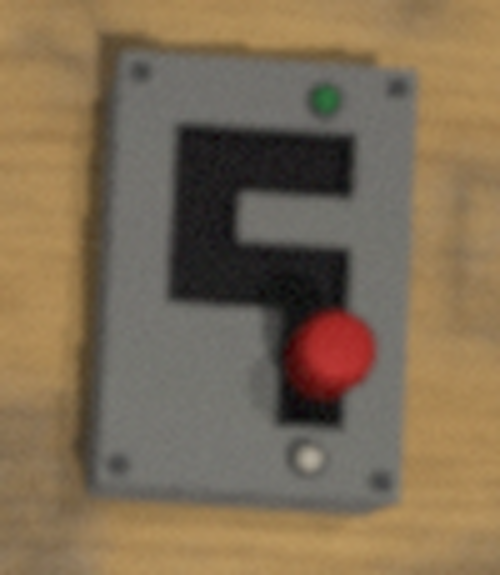

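View pics/s1.png

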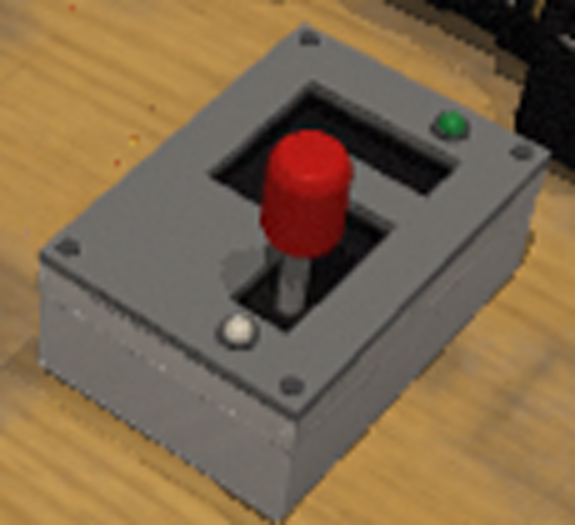

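```bash
cat > h.py <<'E'
import numpy as np,pickle,cv2
def proj(d,P):
    M=np.linalg.inv(d["pose"]);P=np.atleast_2d(P);c=P@M[:3,:3].T+M[:3,3];u=c@d["mtx"].T;return u[:,:2]/u[:,2:]
def ray(d,uv,z):
    v=d["pose"][:3,:3]@np.linalg.solve(d["mtx"],[uv[0],uv[1],1]);o=d["pose"][:3,3];return o+v*(z-o[2])/v[2]
def g2w(g,p):
    c,s=np.cos(g[2]),np.sin(g[2]);p=np.atleast_2d(p).astype(float)
    return np.c_[g[0]+c*p[:,0]-s*p[:,1],g[1]+s*p[:,0]+c*p[:,1],p[:,2:]]
def w2g(g,p):
    c,s=np.cos(g[2]),np.sin(g[2]);d=np.array(p[:2])-g[:2];return np.array([c*d[0]+s*d[1],-s*d[0]+c*d[1]])
E
python3 - <<'E'
from h import *
from scipy.optimize import least_squares
T=pickle.load(open("top0.pkl","rb"));S=pickle.load(open("scene0.pkl","rb"))
m=[(58,35,70),(58,-35,70),(-58,-35,70),(-58,-9,70),(-13,35,70),(85,58,70),(85,-58,70),(-85,-58,70),(-85,58,70),(-70,-22,75),(70,-22,75)]
m=np.array(m)/1000
t=np.array([(178,125),(353,135),(342,427),(277,422),(170,298),(119,48),(415,70),(397,498),(90,488),(308,458),(325,99)])/5+[345,176]-.4
s=np.array([(312,84),(460,162),(288,330),(233,297),(210,175),(305,25),(550,150),(298,415),(40,257),(238,330),(452,125)])/5+[320,225]-.4
def f(g,w=(1,1)):
    P=g2w(g,m);return np.r_[(proj(T,P)-t).ravel()*w[0],(proj(S,P)-s).ravel()*w[1]]
for w in((1,1),(1,0),(0,1)):
    r=least_squares(lambda g:f(g,w),[.5,-.15,0]);print(w,r.x,np.degrees(r.x[2]))
    if w==(1,1):g=r.x;print(r.fun.reshape(-1,2).round(1).tolist())
np.save("g.npy",g)
kt=ray(T,np.array((338,345))/5+[345-.4,176-.4],.137);ks=ray(S,np.array((306,193))/5+[320-.4,225-.4],.116)
kt2=ray(S,np.array((310,145))/5+[320-.4,225-.4],.137)
for k in(kt,ks,kt2):print(k,w2g(g,k))
E
```

```text
(1, 1) [ 0.55817304 -0.14259861 -0.03539216] -2.027821473004628
[[-1.3, -0.4], [-0.2, -0.2], [-0.6, 0.7], [-1.2, 0.9], [-1.6, 1.0], [-0.6, 0.7], [-0.2, -0.0], [-0.1, 1.4], [0.5, -0.5], [-0.4, 0.1], [-0.7, -0.0], [0.7, -0.6], [1.3, 0.1], [0.8, 1.3], [-0.1, 0.7], [-0.2, 0.3], [0.3, -0.5], [1.1, 0.6], [0.7, 0.1], [0.4, -1.0], [1.1, -0.3], [0.8, -0.7]]
(1, 0) [ 0.55886268 -0.14371204 -0.03714462] -2.1282299370708144
(0, 1) [ 0.55749151 -0.14160601 -0.03265381] -1.87092538394549
[ 0.52229005 -0.16429433  0.137     ] [-0.03509283 -0.02295184]
[ 0.52130927 -0.16140325  0.116     ] [-0.03617528 -0.02009728]
[ 0.52295077 -0.15939586  0.137     ] [-0.03460585 -0.01803306]
```

Both cameras agree to about 2 mm. The gate is at (0.558, -0.143) with yaw -2°, and the knob is at gate (-35, -21) mm, inside the first leg as expected. First I'll turn the tool to yaw 178° and move it across.

Emit:
drive_tool([
  [0,0,0,0,0,-6.7,1],
  [0,0,0,0,0,-6.7,1],
  [0,0,0,0,0,-6.6,1],
  [-1.6,-3.1,0,0,0,0,1],
  [-1.6,-3.1,0,0,0,0,1],
  [-1.6,-3.1,0,0,0,0,1],
  [-1.6,-3.1,0,0,0,0,1],
  [-1.6,-3.1,0,0,0,0,1],
  [-1.6,-3.1,0,0,0,0,1],
  [-1.6,-3.1,0,0,0,0,1],
  [-1.6,-3.1,0,0,0,0,1],
  [-1.6,-3.1,0,0,0,0,1],
  [-1.6,-3.1,0,0,0,0,1],
  [0,0,0,0,0,0,1],
], force=15)

```text
time_s: 1.27
tool_pos: [0.3959, 0.2803, 0.2921]
tool_rot: [-179.8, 0.1, 177.5]
force: [0.5, -0.5, -0.1]
grip_width: 0.0871
```

Emit:
drive_tool([
  [-1.1,-3.3,0,0,0,0,1],
  [-1.1,-3.3,0,0,0,0,1],
  [-1.1,-3.3,0,0,0,0,1],
  [-1.1,-3.3,0,0,0,0,1],
  [-1.1,-3.3,0,0,0,0,1],
  [-1.1,-3.3,0,0,0,0,1],
  [-1.1,-3.3,0,0,0,0,1],
  [-1.1,-3.3,0,0,0,0,1],
  [-1.1,-3.3,0,0,0,0,1],
  [-1.1,-3.3,0,0,0,0,1],
  [-1.1,-3.3,0,0,0,0,1],
  [-1.1,-3.3,0,0,0,0,1],
  [-1.1,-3.3,0,0,0,0,1],
  [0,0,0,0,0,0,1],
  [0,0,0,0,0,0,1],
])

```text
time_s: 2.52
tool_pos: [0.5204, -0.1479, 0.2918]
tool_rot: [-179.9, -0.1, 177.8]
force: [-0.0, 0.6, -0.1]
grip_width: 0.0868
```

```bash
python3 - <<'E'
from cell import env
from h import *
d=env.read_camera("wrist");cv2.imwrite("pics/w1.png",d["img"]);pickle.dump(d,open("w1.pkl","wb"));print(d["pose"].round(3));o=env.get_obs();print(o["tool_pos"],o["tool_rot"])
g=np.load("g.npy");print(proj(d,g2w(g,[(-.035,-.021,.137),(-.07,-.022,.078),(.07,-.022,.078),(.058,.035,.07)])))
E
```

```text
[[ 0.037  0.96   0.277  0.445]
 [ 0.999 -0.036 -0.011 -0.145]
 [-0.001  0.277 -0.961  0.385]
 [ 0.     0.     0.     1.   ]]
[ 0.52051643 -0.14585688  0.29169445] [ 1.79981847e+02 -7.15222692e-02  1.77985044e+02]
[[303.28873664 250.31711493]
 [304.99851488 190.88872063]
 [307.21563004 335.35393249]
 [365.47823192 320.10242889]]
```

View pics/w1.png

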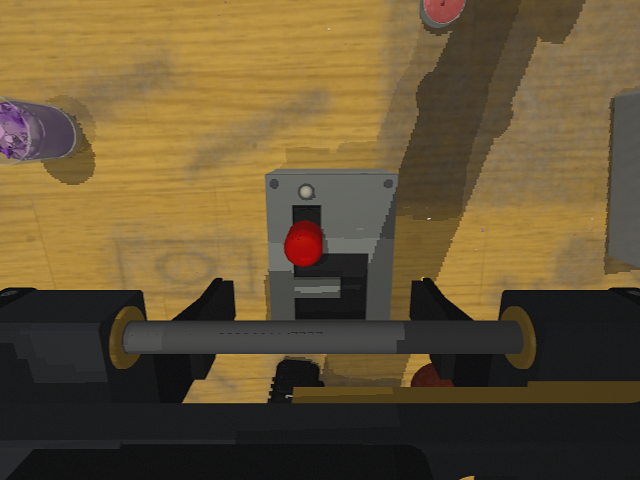

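The wrist view shows the white lens at (306,191) and the knob top at about (303,246), both matching the predictions. The fingers straddle the slot line. Next: centre, descend and close.

Emit:
drive_tool([
  [-0.2,-0.8,0.5,0,0,0,1],
  [0,-0.8,1.0,0,0,0,1],
  [0,0,2,0,0,0,1],
  [0,0,2,0,0,0,1],
  [0,0,2,0,0,0,1],
  [0,0,2,0,0,0,1],
  [0,0,1.5,0,0,0,1],
  [0,0,1.3,0,0,0,1],
  [0,0,0,0,0,0,1],
  [0,0,0,0,0,0,1],
])

```text
time_s: 3.4
tool_pos: [0.5214, -0.1615, 0.1683]
tool_rot: [180.0, -0.1, 178.1]
force: [0.5, -1.0, 0.2]
grip_width: 0.087
```

```bash
python3 - <<'E'
from cell import env
from h import *
d=env.read_camera("scene");cv2.imwrite("pics/s2.png",cv2.resize(d["img"][150:350,250:500],None,fx=3,fy=3));o=env.get_obs();print(o["tool_pos"],o["tool_rot"],o["force"])
E
```

```text
[ 0.52210821 -0.16177821  0.16924379] [-1.79997567e+02 -1.31765323e-02  1.78099856e+02] [0.074711   0.38393935 0.32596079]
```

View pics/s2.png

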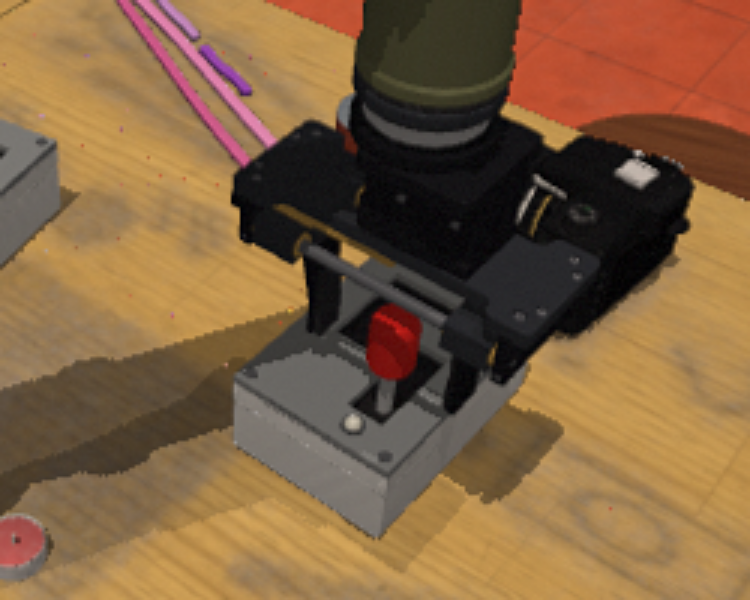

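The knob (crop (393,342)) is between the fingers and the height is right. Closing.

Emit:
drive_tool([
  [0,0,0,0,0,0,0],
  [0,0,0,0,0,0,0],
  [0,0,0,0,0,0,0],
  [0,0,0,0,0,0,0],
  [0,0,0,0,0,0,0],
  [0,0,0,0,0,0,0],
  [0,0,0,0,0,0,0],
  [0,0,0,0,0,0,0],
], force=15)

```text
time_s: 4.12
tool_pos: [0.5222, -0.1618, 0.1693]
tool_rot: [180.0, 0.0, 178.1]
force: [-0.2, -0.1, 0.2]
grip_width: 0.042
```

Emit:
drive_tool([
  [0,0,0,0,0,0,0],
  [0,0,0,0,0,0,0],
  [0,0,0,0,0,0,0],
  [0,0,0,0,0,0,0],
  [0,0,0,0,0,0,0],
  [0,0,0,0,0,0,0],
])

```text
time_s: 4.62
tool_pos: [0.5221, -0.162, 0.1692]
tool_rot: [-180.0, 0.0, 178.1]
force: [0.2, -1.5, 0.3]
grip_width: 0.0292
```

Gripped at 29 mm. The tool axes line up with the gate: tool -x is gate +x, and tool +y is gate +y. Leg 1 is +35 mm in gate x.

Emit:
drive_tool([
  [-0.7,0,0,0,0,0,0],
  [-0.7,0,0,0,0,0,0],
  [-0.7,0,0,0,0,0,0],
  [-0.7,0,0,0,0,0,0],
  [-0.7,0,0,0,0,0,0],
  [0,0,0,0,0,0,0],
  [0,0,0,0,0,0,0],
  [0,0,0,0,0,0,0],
])

```text
time_s: 5.28
tool_pos: [0.5578, -0.163, 0.1693]
tool_rot: [-180.0, 0.1, 178.1]
force: [1.9, -0.9, -0.3]
grip_width: 0.0294
```

```bash
cat > look.py <<'E'
import sys
from cell import env
from h import *
d=env.read_camera("wrist");cv2.imwrite(f"pics/{sys.argv[1]}.png",d["img"]);o=env.get_obs();g=np.load("g.npy")
print(o["time_s"],w2g(g,o["tool_pos"]),o["tool_pos"][2],o["force"],o["grip_width"])
p=g2w(g,[(*w2g(g,o["tool_pos"]),.137)]);print(proj(d,p))
E
python3 look.py w3
```

```text
5.3333 [ 3.63319018e-05 -2.04503956e-02] 0.16928355132801143 [ 0.49047585 -1.6935974  -0.07847682] 0.029535857712335755
[[323.11782053 336.20412159]]
```

View pics/w3.png

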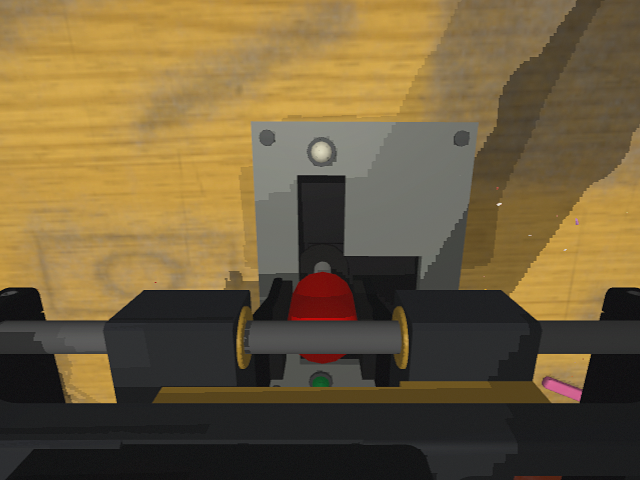

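The knob is held at (322,315) and its stem is at the first bend, beside the crossing leg on the right. The measured gate position is (0, -20) mm. Leg 2 is +42 mm in gate y.

Emit:
drive_tool([
  [0,0.7,0,0,0,0,0],
  [0,0.7,0,0,0,0,0],
  [0,0.7,0,0,0,0,0],
  [0,0.7,0,0,0,0,0],
  [0,0.7,0,0,0,0,0],
  [0,0.7,0,0,0,0,0],
  [0,0,0,0,0,0,0],
  [0,0,0,0,0,0,0],
  [0,0,0,0,0,0,0],
])

```text
time_s: 6.08
tool_pos: [0.5586, -0.1202, 0.1693]
tool_rot: [179.9, -0.0, 178.1]
force: [-0.8, 0.4, 1.3]
grip_width: 0.0293
```

```bash
python3 look.py w4
```

```text
6.1333 [-0.00042613  0.02204775] 0.16924782768172067 [0.25285862 1.0687485  0.67238243] 0.029125265504821776
[[322.0750422  336.86587799]]
```

View pics/w4.png

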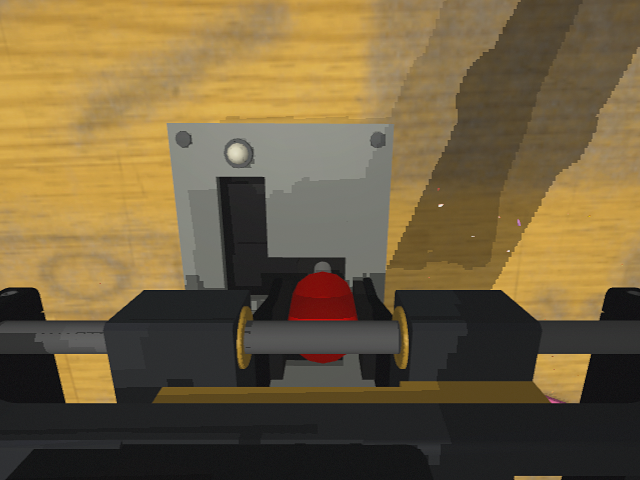

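The knob is still held, and its stem (322,267) is in the left-hand column at the second bend. Gate position is (0, 22) mm. Leg 3 is +45 mm in x.

Emit:
drive_tool([
  [-0.7,0,0,0,0,0,0],
  [-0.7,0,0,0,0,0,0],
  [-0.7,0,0,0,0,0,0],
  [-0.7,0,0,0,0,0,0],
  [-0.7,0,0,0,0,0,0],
  [-0.7,0,0,0,0,0,0],
  [-0.3,0,0,0,0,0,0],
  [0,0,0,0,0,0,0],
  [0,0,0,0,0,0,0],
  [0,0,0,0,0,0,0],
])

```text
time_s: 6.97
tool_pos: [0.6039, -0.1228, 0.1693]
tool_rot: [-180.0, 0.1, 178.1]
force: [1.6, -0.0, -0.2]
grip_width: 0.0294
```

```bash
python3 look.py w5
```

```text
7.0167 [0.04479536 0.02143674] 0.16928042960716552 [ 0.13223568 -0.69882119 -0.64673117] 0.029475123058924482
[[323.20816901 336.35132554]]
```

View pics/w5.png

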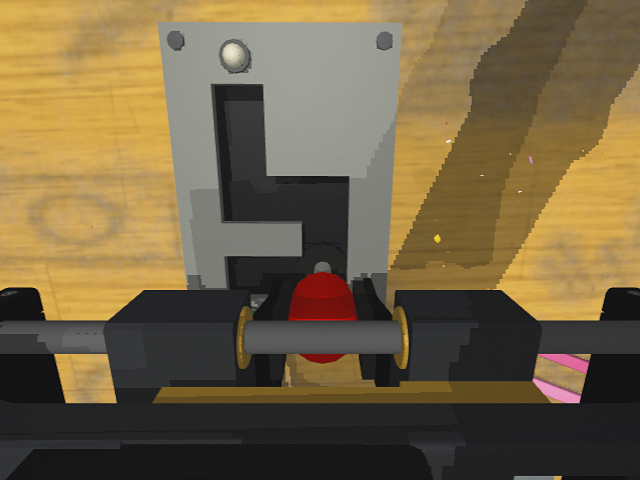

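The stem (322,267) is past the tongue at the third bend, with gate position (45, 21) mm. The last leg is -44 mm in y.

Emit:
drive_tool([
  [0,-0.7,0,0,0,0,0],
  [0,-0.7,0,0,0,0,0],
  [0,-0.7,0,0,0,0,0],
  [0,-0.7,0,0,0,0,0],
  [0,-0.7,0,0,0,0,0],
  [0,-0.7,0,0,0,0,0],
  [0,-0.2,0,0,0,0,0],
  [0,0,0,0,0,0,0],
  [0,0,0,0,0,0,0],
  [0,0,0,0,0,0,0],
])

```text
time_s: 7.85
tool_pos: [0.6018, -0.1673, 0.1693]
tool_rot: [-179.9, -0.0, 178.0]
force: [0.2, -0.6, -0.3]
grip_width: 0.0295
```

```bash
python3 look.py w6
```

```text
7.9 [ 0.04449433 -0.02293601] 0.1692932078050408 [-0.25480625 -0.78058309  0.28954577] 0.029254589297693555
[[323.89961962 336.92044161]]
```

View pics/w6.png

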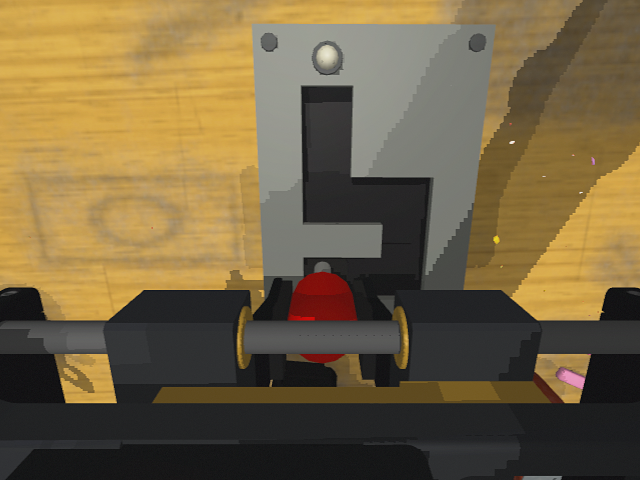

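The lever is in the finish notch at (44.5, -23) mm. Opening the hand.

Emit:
drive_tool([
  [0,0,0,0,0,0,0.3],
  [0,0,0,0,0,0,0.5],
  [0,0,0,0,0,0,0.7],
  [0,0,0,0,0,0,1],
  [0,0,0,0,0,0,1],
  [0,0,0,0,0,0,1],
  [0,0,0,0,0,0,1],
  [0,0,0,0,0,0,1],
  [0,0,0,0,0,0,1],
  [0,0,0,0,0,0,1],
])

```text
time_s: 8.73
tool_pos: [0.6021, -0.1666, 0.1693]
tool_rot: [180.0, 0.0, 178.1]
force: [0.0, 0.5, -0.3]
grip_width: 0.0809
```

Emit:
drive_tool([
  [0,0,-1,0,0,0,1],
  [0,0,-2,0,0,0,1],
  [0,0,-2,0,0,0,1],
  [0,0,-3,0,0,0,1],
  [0,0,-3,0,0,0,1],
  [2,0,-2,0,0,0,1],
  [3,0,0,0,0,0,1],
  [3,0,0,0,0,0,1],
  [3,0,0,0,0,0,1],
  [2,0,0,0,0,0,1],
  [0,0,0,0,0,0,1],
  [0,0,0,0,0,0,1],
  [0,0,0,0,0,0,1],
])

```text
time_s: 9.82
tool_pos: [0.4729, -0.1622, 0.3001]
tool_rot: [180.0, 0.1, 178.1]
force: [-0.0, 0.0, 0.2]
grip_width: 0.0873
```

```bash
python3 - <<'E'
from cell import env
from h import *
g=np.load("g.npy");T=[]
for n in("scene","top"):
    d=env.read_camera(n);T.append(d["img"][150:350,150:500]);
    print(n,proj(d,g2w(g,[(.045,-.022,.116),(.045,-.022,.137),(.07,-.022,.075)])))
    m=cv2.inRange(cv2.cvtColor(d["img"],cv2.COLOR_BGR2HSV),(0,220,90),(4,255,255))
    k,l,st,c=cv2.connectedComponentsWithStats(m)
    for i in range(1,k):
        if st[i,4]>40 and 330<c[i][0]<450 and 170<c[i][1]<300:print(st[i],c[i],w2g(g,ray(d,c[i],.116)))
cv2.imwrite("pics/f.png",cv2.resize(np.vstack(T),None,fx=1.45,fy=1.45));o=env.get_obs();print(o["time_s"],o["tool_pos"],o["force"],o["joint_velocities"])
E
```

```text
scene [[406.92018053 239.93805438]
 [408.59534801 231.42161664]
 [410.84723667 248.88636621]]
[398 229  17  24 202] [407.61881188 241.81683168] [ 0.04149117 -0.0257241 ]
top [[411.71086395 203.4959194 ]
 [413.53269817 201.03565866]
 [408.91377626 195.36575961]]
9.9167 [ 0.47303486 -0.16212942  0.29953123] [0.6751249  0.18304358 0.1284786 ] [ 0.13823434  0.59260173 -0.01600845  0.17174534  0.08954245  0.05071879
  0.06464058]
```

View pics/f.png

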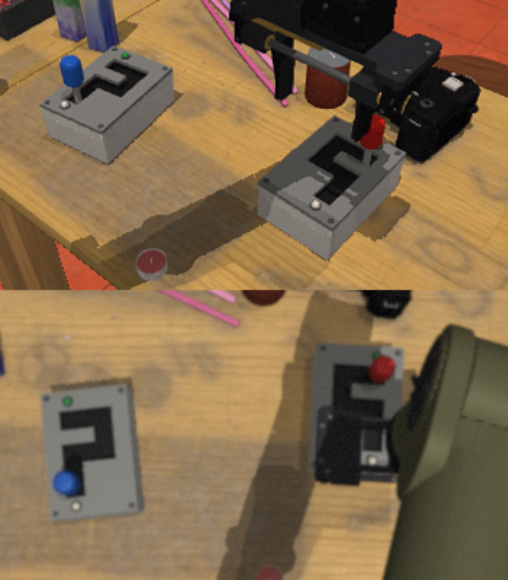

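The top view has the red knob at about full-frame (413,203), against a prediction of (412–413.5, 201–203.5). Blue is still by its white lens, and the arm is clear of everything. Handing in.

```bash
python3 -c "
from cell import env
print(env.sign_off())"
```

```text
the job is handed in; nothing more can be done
None
```

The red lever is now in its finish notch beside the green lens, released, and the job was handed in at about 10 s of the 38 s allowed. I gripped the knob at 15 N and worked it through all three bends to the notch. The sign-off reports no verdict.

- **Bends:** the tool position, measured in the gate frame while the knob was held, was (0, -20), (0, 22) and (45, 21) mm at the three bends. All three are inside the step limits.
- **Finish:** the tool read (44.5, -23) mm just before release, against the notch centre at (45, -22) mm.
- **After release:** in the top view the knob is within about 2 px of where the notch centre should appear. The scene camera gave about (41, -26) mm, but the gripper partly hid the knob there, so that reading is biased. Both readings are inside the limits.
- **Blue lever:** it still stands by its white lens and I never went near it. I checked this by eye only and did not measure it.
- **Arm:** it ended about 13 cm back and 13 cm up from the lever, with forces near zero. No move call reported an external force above about 2 N.

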